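# Read the colour of the long leaf

### The arm

A 7-joint arm with a two-finger parallel gripper is mounted at the origin on the work surface. World frame = base frame: x ahead of the robot, y to its left, z up, the work surface at z = 0. Lengths are in mm, angles in rad, forces in N, time in s.
With the tool pointing down it reaches from about 400 to 875 mm from the base axis. Payload 4.4 kg.
Tool frame: the origin (TCP) lies at the very end of the fingers, on their centre line; the grasp point (between the pads) lies 19 mm behind it; z points along the fingers, y is the direction in which the jaws open and shut (so a half turn about z gives the same grasp; the last joint's range is limited). The gripper opens to 85 mm and grips with 20 to 120 N. Pads are 22 mm wide; open, the fingers measure 114 mm over their backs; the gripper's body (76 mm by 85 mm) begins 54 mm behind the grasp point. The pads swing forward as they close: fully open they stand 13 mm farther back than shut.
Start: joints at [-1.226, 0.628, 0.038, 1.517, -0.027, 0.996, -0.02], TCP at [259.551, 595.945, 231.313] pointing down, gripper open.
Joint ranges: [-3.06, 3.06], [-0.37, 2.12], [-1.25, 1.32], [0.18, 2.47], [-1.1, 4.24], [0.23, 1.98], [-2.94, 2.94]. Speed limits (rad/s): [2.57, 2.57, 3.14, 3.14, 3.14, 3.14, 3.14].

### API

Orientations are given as [roll, pitch, yaw] about the fixed x, y, z axes, in that order (R = Rz(yaw) Ry(pitch) Rx(roll)).
In Python, from cell import read_state, get_image, calibration, finish_job gives the robot as it stands. The module is installed in compiled form; this text tells all that it offers.
- The arm moves only by the tool apply_moves, never from a script. Its argument "increments" is a list of rows, each an object of numbers: "tx", "ty", "tz": the shift along the world's x, y, z in m; "rx", "ry", "rz": the turn, a rotation vector about the world's x, y, z in units of 5 degrees (1.0 is 5 degrees); "claw": the finger opening in m, from 0 to 0.0854. In form: [{"tx": .., "ty": .., "tz": .., "rx": .., "ry": .., "rz": .., "claw": ..}, ...]. A call has 1 to 12 rows; each row is the pose to reach, as a shift and turn from the pose commanded when the call began; what a row does not reach only later rows make up. A row lasts 1/10 s, in which the tool goes at most 50 mm and 8.59 degrees, less where a joint would pass 70% of its speed; a pose out of reach is approached as far as the arm can. A call with a gripper value outside its range is refused whole. The fingers move at their own pace and stop on an object; the grip force is fixed at half the most. Time passes only in rows, so rows that repeat a pose let the fingers close. It gives the time, the measured TCP pose, the force and the opening at its end, in the units of the state.
- read_state(): the state, without advancing time (a new reading comes with each control period).
- get_image(name): name is "scene" or "top" or "wrist"; returns the picture (384x512x3 uint8, red, green, blue); there is no depth.
- calibration(name): a dict with "camera_matrix" (3x3 intrinsics, pixels), "origin" and "attitude" of the camera in the world. Camera axes: x right, y up, looking along -z (the intrinsics and any distortion apply to the point x, -y, -z); pixel columns grow to the right and rows downward; lengths in mm; the calibration is good to about 2 mm. The wrist camera is an equidistant fisheye: a pixel r from the principal point sees the ray r / f radians off the axis. A picture is of the moment at which its call begins: read the wrist's pose just before it. calibration takes no time and is no camera call; for the wrist camera it gives the pose at the moment of the call.
- finish_job(): hands the job in, once; it reports no verdict.
The state is a dict: "clock": time; "qpos": joint angles; "qd": joint speeds; "tau": joint torques, N m; "eef_pos": TCP position; "tool_rot": TCP orientation; "force": force on the tool from outside, world axes, zero at the start; "torque": the same for the moment, N m; "width": finger opening in mm.
Only numpy, scipy, OpenCV 4.12 (cv2) and the standard library are available. Lean on these libraries where they do the work, as an engineer would, in place of code of your own. Each camera call takes 0.05 s, during which the arm holds its last target. There are 200 camera calls.

### The job

Before the sketch is coloured in, take the colour reader from its stand and aim its lens squarely at the middle of the long pointed leaf, with the lens about 6 cm from the leaf, and hold it steady there for two seconds. Touch neither easel, do not take a reading of the round leaf, and leave everything else on the table as it lies. Then lay the reader gently back in its stand the way it was, and let go.

Things in the scene. Friction and masses are not known exactly. Their poses are not given: they have to be found in the camera images.
- reader: Hand-held colour reader, about 0.2 kg: white level bar 140 (x) x 34 (y) x 30 mm (z) with a black rubber sleeve round the middle, where it balances and is gripped across the 34 mm (66 mm of the bar is free between the saddles, open 40 mm below). At its +x end a grey round head, 32 mm thick, slants forward and 45 degrees down. Origin: centre of the bar's underside; x towards the head, z up.
- lens (a point): The reader's lens: centre of the head's flat end face, at x = +100, y = 0, z = -15 mm in the reader's frame. x of this frame is the line of sight, pointing out of the head: forward and 45 degrees down, (0.707, 0, -0.707) in the reader's frame; y is the reader's y.
- stand: Reader's fixed wooden stand: foot 150 (x) x 75 x 10 mm, origin under its centre; two U saddles, 18 mm thick, at x = -42 and +42 mm, floors at z = 50 mm, side lips up to z = 62 mm and 40 mm apart (3 mm free on each side of the bar). The seated reader's origin is at about (0, 0, 50 mm), its axes along the stand's (head over the +x end).
- long_leaf (a point): Middle of the long narrow pointed leaf (106 x 36 mm, dull yellow-green, its length across the panel) on one of the easels. Frame: origin on the leaf's face at its middle, 58 mm up the panel from the hinge; z = the panel's outward normal (towards the viewer), x up the slope, y across the panel.
- round_leaf (a point): Middle of the round leaf (64 mm in diameter, same dull yellow-green, thin stalk to one side) on the other easel. Frame: origin on the leaf's face at its middle, 58 mm up the panel from the hinge; z = the panel's outward normal (towards the viewer), x up the slope, y across the panel.
- easel_long: Fixed table easel with the long pointed leaf: foot 130 (x) x 120 x 16 mm, origin under its centre. A plywood panel (112 x 136 x 6 mm) is hinged along y 55 mm to -x of the origin, 24 mm above the table; its +x edge is raised (at most 120 mm high), so it faces -x and up. Slope 30 to 50 degrees from level, held by hinge friction, varies; must not be altered.
- easel_round: Fixed table easel with the round leaf: foot 130 (x) x 120 x 16 mm, origin under its centre. A plywood panel (112 x 136 x 6 mm) is hinged along y 55 mm to -x of the origin, 24 mm above the table; its +x edge is raised (at most 120 mm high), so it faces -x and up. Slope 30 to 50 degrees from level, held by hinge friction, varies; must not be altered.
- tape: Roll of paper tape lying flat, 84 mm across, 22 mm high; origin under its centre. Bystander.
- pinecone: Pine cone standing, 62 mm across, 58 mm high; origin under its centre. Bystander.
- jar: Small closed jar with a lid, standing, 60 mm across, 65 mm high; origin under its centre. Bystander.
- marker: Loose white marker pen lying along its x, 135 x 12 x 12 mm; origin under its centre. Bystander.
- cards: Stack of blank cards, 100 x 140 x 14 mm; origin under its centre. Bystander.
Not all that is in view belongs to the job. Leave any green or red look-alike of the stand alone.

How it is judged (in metres and radians):
On the way, in this order (a step that is already met when the one before it is completed fails the run):
1. the reader is lifted clear of its stand (z of reader in the frame of stand above 0.08 m), for 0.1 s.
2. for 1.5 s: long leaf's middle 35-95 mm ahead of the lens, within 14 mm of its line of sight each way, line within 0.25 rad of square to the panel, reader under 0.03 m/s and 0.2 rad/s (x of long_leaf in the frame of lens between 0.035 and 0.095 m and y of long_leaf in the frame of lens between -0.014 and 0.014 m and z of long_leaf in the frame of lens between -0.014 and 0.014 m and z of lens in the frame of long_leaf above 0 m and angle between the x axis of lens and the z axis of long_leaf, either way round below 0.25 rad and linear speed of reader below 0.03 m/s and angular speed of reader below 0.2 rad/s), for 1.5 s.
At the end, for the whole second after the job is handed in: the reader lies at rest and released in its stand as it was at the start: its origin within 12 mm along and 7 mm across the stand and no more than 3.5 mm above the saddles' floors, level within 0.06 rad, aligned within 0.12 rad, its head over the stand's +x end (x of reader in the frame of stand between -0.012 and 0.012 m and y of reader in the frame of stand between -0.007 and 0.007 m and z of reader in the frame of stand between 0.045 and 0.0535 m and x of lens in the frame of stand above 0.05 m and angle between the x axis of reader and the x axis of stand, either way round below 0.12 rad and angle between reader's own z axis and vertical below 0.06 rad and linear speed of reader below 0.01 m/s); the robot touches nothing.
It fails at once if the reader is held still and aimed at the round leaf (x of round_leaf in the frame of lens between 0.02 and 0.12 m and y of round_leaf in the frame of lens between -0.014 and 0.014 m and z of round_leaf in the frame of lens between -0.014 and 0.014 m and z of lens in the frame of round_leaf above 0 m and angle between the x axis of lens and the z axis of round_leaf, either way round below 0.25 rad and linear speed of reader below 0.005 m/s and angular speed of reader below 0.05 rad/s).
It fails at once if an easel is touched with more than 1 N (contact force between any of easel_long, easel_round and anything else above 1 N).
It fails at once if the panel's slope is altered (a leaf's middle shifts more than 3 mm) (distance of any of long_leaf, round_leaf from where it was at the start of the episode above 0.003 m).
It fails at once if the reader strikes the stand with more than 40 N (contact force between reader and stand above 40 N).
It fails at once if a bystander is moved more than 15 mm (distance of any of tape, pinecone, jar, marker, cards from where it was at the start of the episode above 0.015 m).
It also fails if it takes over 56 s, if anything falls off the work surface, if the arm or the gripper's body presses on something with over 40 N, if the wrist force passes 120 N, or if a joint passes its speed limit or range.

## Working session

There is one attempt and no reset: what is moved stays moved. The work goes in short steps, Python scripts to look and compute and a tool call to move; the robot and the scene stay as the last step left them, time stands still between calls to the robot, and variables do not carry over. Pictures are saved under pics/ and viewed, about 8 in all and at most 12, crops included, and the job is handed in when it is done.

Besides the shell and the picture viewer there is one more tool, called after "Request:" as name([rows], argument=value, ...), one row to a line, values as JSON. apply_moves: Moves the arm, as the interface text tells. Its arguments: {"type":"object","properties":{"increments":{"type":"array"}},"required":["increments"]}

```bash
mkdir -p pics
python3 - <<'E'
from cell import *
import cv2,json
s=read_state();print({k:s[k] for k in('clock','eef_pos','tool_rot','width')})
for n in('scene','top'):
    c=calibration(n);print(n,c)
    im=get_image(n);cv2.imwrite(f'pics/{n}0.png',im[:,:,::-1])
print(calibration('wrist'))
a=[cv2.imread(f'pics/{n}0.png') for n in('scene','top')]
for n,i in zip(('scene','top'),a): cv2.imwrite(f'pics/{n}0b.png',cv2.resize(i,(800,600),interpolation=cv2.INTER_CUBIC))
E
```

```text
{'clock': 0.0, 'eef_pos': array([259.29039965, 595.35844277, 230.41635921]), 'tool_rot': array([-3.13973356e+00,  2.71468434e-05,  2.73079104e+00]), 'width': 85.7004530329102}
scene {'camera_matrix': array([[495.98522027,   0.        , 253.92822107],
       [  0.        , 495.98522027, 192.20686184],
       [  0.        ,   0.        ,   1.        ]]), 'origin': array([ 861.80901952,  617.72229216, 1163.43813314]), 'attitude': array([0.60026846, 0.01371556, 2.55864059])}
top {'camera_matrix': array([[357.92324984,   0.        , 255.32998423],
       [  0.        , 357.92324984, 196.3228313 ],
       [  0.        ,   0.        ,   1.        ]]), 'origin': array([ 311.077181  ,  -35.04856204, 1050.21650507]), 'attitude': array([ 0.16447825,  0.0204366 , -1.5706051 ])}
{'camera_matrix': array([[297.31863964,   0.        , 253.92268791],
       [  0.        , 297.31863964, 188.89064876],
       [  0.        ,   0.        ,   1.        ]]), 'origin': array([185.47656285, 627.31169854, 372.30303693]), 'attitude': array([-0.31971296,  0.00263482,  1.15979976])}
```

View pics/top0b.png

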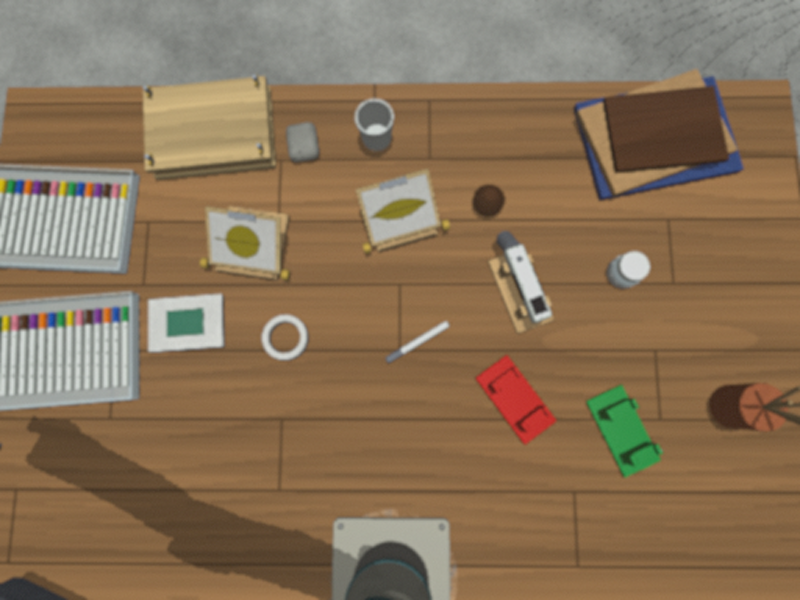

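View pics/scene0b.png

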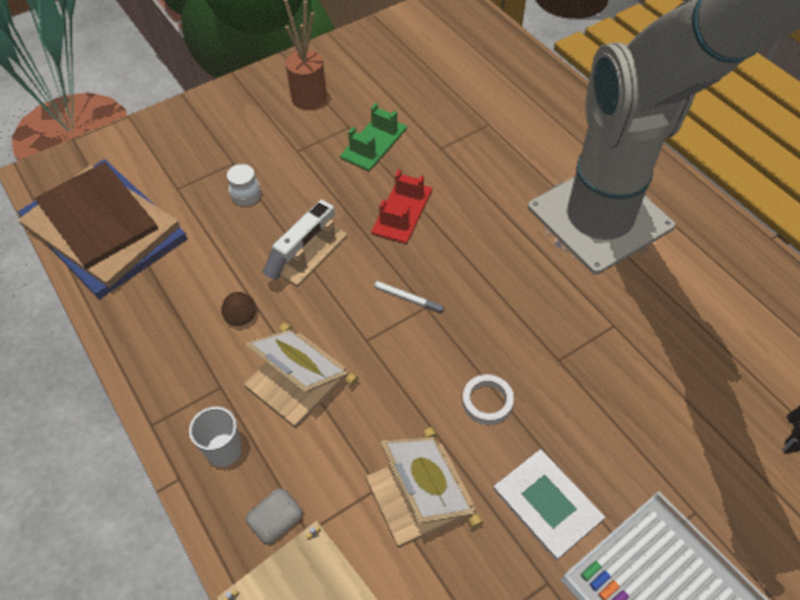

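The top picture (800 px scale) shows the reader in the wooden stand at (525,285), head up-left at (508,242). The long leaf is at (400,209) and the round leaf at (243,241). The red and green stands are decoys. In the scene picture the reader is at (305,240) and the long leaf at (297,357).

Run:
```python
import cv2,numpy as np
t=cv2.imread('pics/top0.png');s=cv2.imread('pics/scene0.png')
z=lambda i,x,y,w,h:cv2.resize(i[y:y+h,x:x+w],(400,300),interpolation=cv2.INTER_CUBIC)
# crops 80x60 -> 5x ; 
a=np.hstack([z(t,216,104,80,60),z(t,300,144,80,60)])
b=np.hstack([z(s,150,203,80,60),z(s,160,123,80,60)])
cv2.imwrite('pics/crops.png',np.vstack([a,b]))
```

```text
(no output)
```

View pics/crops.png

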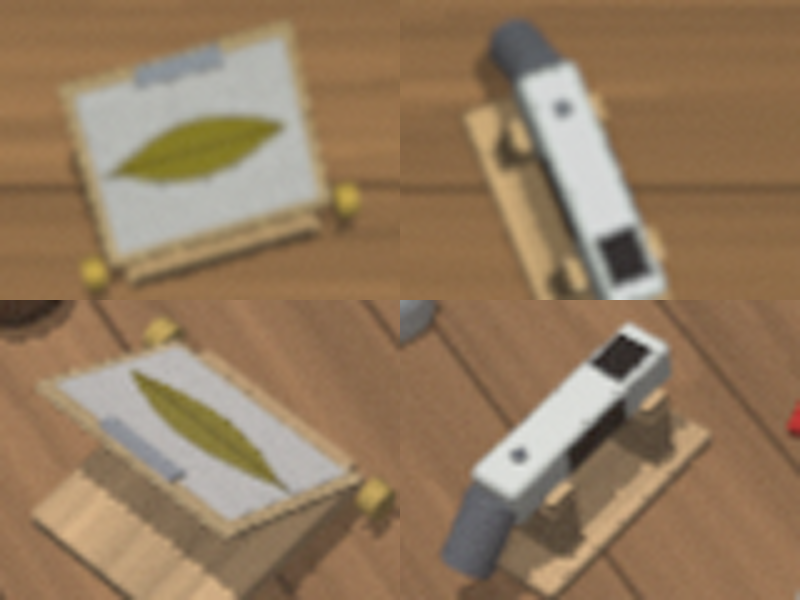

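The crops show the long leaf's sheet with clear corners, brass knobs at the hinge ends, and tape on the raised edge. The reader has a white top, a dark dot near the head and a dark screen at the tail. The black sleeve on the bar's side lies between the saddles.

```bash
cat > h.py <<'E'
import numpy as np,cv2
from scipy.spatial.transform import Rotation as R
from cell import *
def ray(c,uv):
    K=c['camera_matrix'];x=(uv[0]-K[0,2])/K[0,0];y=(uv[1]-K[1,2])/K[1,1]
    d=np.array([x,-y,-1.]);
    if c.get('fish'):
        r=np.hypot(x,y);s=np.sin(r)/r if r>1e-9 else 1;d=np.array([x*s,-y*s,-np.cos(r)])
    d=R.from_euler('xyz',c['attitude']).apply(d);return c['origin'],d/np.linalg.norm(d)
def plane(c,uv,z):
    o,d=ray(c,uv);return o+d*(z-o[2])/d[2]
def tri(rs):
    A=sum(np.eye(3)-np.outer(d,d) for o,d in rs);b=sum((np.eye(3)-np.outer(d,d))@o for o,d in rs)
    p=np.linalg.solve(A,b);return p,max(np.linalg.norm(np.cross(p-o,d)) for o,d in rs)
E
python3 - <<'E'
from h import *
np.set_printoptions(precision=1,suppress=True)
T=calibration('top');S=calibration('scene')
ct=lambda x,y:(x/5+216-.4,y/5+104-.4)
cs=lambda x,y:(x/5+150-.4,(y-300)/5+203-.4)
P={'TL':((72,92),(225,530)),'TR':((288,35),(55,385)),'BR':((325,205),(180,345)),'BL':((115,258),(355,465))}
q={}
for k,(a,b) in P.items():
    q[k],e=tri([ray(T,ct(*a)),ray(S,cs(*b))]);print(k,q[k],e)
def leaf(f,box):
    im=cv2.imread(f);h=cv2.cvtColor(im,cv2.COLOR_BGR2HSV);m=cv2.inRange(h,(22,120,60),(38,255,170))
    x,y,w,hh=box;M=np.zeros_like(m);M[y:y+hh,x:x+w]=m[y:y+hh,x:x+w]
    cs_,_=cv2.findContours(M,0,1);c=max(cs_,key=cv2.contourArea);mo=cv2.moments(c)
    print(cv2.boundingRect(c));return mo['m10']/mo['m00'],mo['m01']/mo['m00']
lt=leaf('pics/top0.png',(232,120,45,28));ls=leaf('pics/scene0.png',(172,212,42,42))
p,e=tri([ray(T,lt),ray(S,ls)]);print('leaf',lt,ls,p,e)
up=(q['TL']+q['TR']-q['BL']-q['BR']);up/=np.linalg.norm(up)
ac=(q['TL']+q['BL']-q['TR']-q['BR']);ac/=np.linalg.norm(ac)
n=np.cross(up,ac);n/=np.linalg.norm(n);print('n',n,np.array([*up,*ac])*1,'slope',np.degrees(np.arccos(n[2])),'az up',np.degrees(np.arctan2(up[1],up[0])),np.degrees(np.arctan2(ac[1],ac[0])),'center',sum(q.values())/4)
rt=lambda x,y:((x-400)/5+300-.4,y/5+144-.4)
rs=lambda x,y:((x-400)/5+160-.4,(y-300)/5+123-.4)
for a,b in[((522,73),(512,500)),((576,62),(475,470)),((563,107),(518,455))]:
    print('reader',*tri([ray(T,rt(*a)),ray(S,rs(*b))]),plane(T,rt(*a),80),plane(S,rs(*b),80))
for b in [(628,325),(667,350)]:print(plane(S,rs(*b),80))
print('screen',plane(S,rs(622,357),80),plane(T,rt(623,256),80))
print('foot top z10',plane(S,rs(545,590),10),plane(S,rs(708,437),10),plane(T,rt(466,117),10))
for n,uv in dict(pine=(488,200),jar=(630,268),tapeR=(285,337),rl=(243,241)).items():print(n,plane(T,(uv[0]*.64,uv[1]*.64),40))
E
```

```text
TL [681.9  55.9  93.1] 0.1670052334926311
TR [713.6 -64.9  93.3] 1.4479835069762592
BR [635.6 -89.   29.3] 0.19675673256576726
BL [599.2  34.5  43.9] 0.3845390987821099
(241, 128, 30, 12)
(177, 218, 28, 21)
leaf (255.4173515981735, 133.19817351598172) (190.12, 227.78) [657.5 -15.3  68.5] 0.18566300621290893
n [-0.5 -0.2  0.8] [ 0.8  0.2  0.6 -0.3  1.   0.1] slope 34.20593524679317 az up 15.845963632824075 105.56012476216269 center [657.6 -15.9  64.9]
reader [ 577.6 -205.2   80.3] 1.9042769115354823 [ 579.2 -206.6   80. ] [ 576.4 -203.7   80. ]
reader [ 584.2 -235.7   79.6] 1.6005336550701552 [ 585.4 -236.7   80. ] [ 583.4 -233.9   80. ]
reader [ 558.9 -228.1   82.4] 0.07678707210381361 [ 559.6 -228.6   80. ] [ 558.2 -229.9   80. ]
[ 458.1 -279.2   80. ]
[ 449.1 -249.9   80. ]
screen [ 473.4 -259.9   80. ] [ 475.6 -258.4   80. ]
foot top z10 [ 573.7 -188.6   10. ] [ 437.3 -232.9   10. ] [ 571.7 -184.9   10. ]
pine [ 682.2 -182.2   40. ]
jar [ 549.6 -438.8   40. ]
tapeR [423.6 193.4  40. ]
rl [605.  278.7  40. ]
```

Request:
apply_moves([
  {"tx": 0.18, "ty": -0.4, "tz": 0.07, "rz": -14},
  {"tx": 0.18, "ty": -0.4, "tz": 0.07, "rz": -14},
  {"tx": 0.18, "ty": -0.4, "tz": 0.07, "rz": -14},
  {"tx": 0.18, "ty": -0.4, "tz": 0.07, "rz": -14},
  {"tx": 0.18, "ty": -0.4, "tz": 0.07, "rz": -14},
  {"tx": 0.18, "ty": -0.4, "tz": 0.07, "rz": -14},
  {"tx": 0.18, "ty": -0.4, "tz": 0.07, "rz": -14},
  {"tx": 0.18, "ty": -0.4, "tz": 0.07, "rz": -14},
  {"tx": 0.18, "ty": -0.4, "tz": 0.07, "rz": -14},
  {"tx": 0.18, "ty": -0.4, "tz": 0.07, "rz": -14},
])

```text
$.increments[0]: bad value
```

Request:
apply_moves([
  {"tx": 0.18, "ty": -0.4, "tz": 0.07, "rx": 0, "ry": 0, "rz": -14, "claw": 0.085},
  {"tx": 0.18, "ty": -0.4, "tz": 0.07, "rx": 0, "ry": 0, "rz": -14, "claw": 0.085},
  {"tx": 0.18, "ty": -0.4, "tz": 0.07, "rx": 0, "ry": 0, "rz": -14, "claw": 0.085},
  {"tx": 0.18, "ty": -0.4, "tz": 0.07, "rx": 0, "ry": 0, "rz": -14, "claw": 0.085},
  {"tx": 0.18, "ty": -0.4, "tz": 0.07, "rx": 0, "ry": 0, "rz": -14, "claw": 0.085},
  {"tx": 0.18, "ty": -0.4, "tz": 0.07, "rx": 0, "ry": 0, "rz": -14, "claw": 0.085},
  {"tx": 0.18, "ty": -0.4, "tz": 0.07, "rx": 0, "ry": 0, "rz": -14, "claw": 0.085},
  {"tx": 0.18, "ty": -0.4, "tz": 0.07, "rx": 0, "ry": 0, "rz": -14, "claw": 0.085},
  {"tx": 0.18, "ty": -0.4, "tz": 0.07, "rx": 0, "ry": 0, "rz": -14, "claw": 0.085},
  {"tx": 0.18, "ty": -0.4, "tz": 0.07, "rx": 0, "ry": 0, "rz": -14, "claw": 0.085},
])

```text
clock: 1.1
eef_pos: [442.4, 189.3, 302.5]
tool_rot: [3.138, 0.002, 1.498]
force: [0.2, 0.4, 0.5]
width: 85.0
```

Request:
apply_moves([
  {"tx": 0.09, "ty": -0.33, "tz": 0, "rx": 0, "ry": 0, "rz": -13.5, "claw": 0.085},
  {"tx": 0.09, "ty": -0.33, "tz": 0, "rx": 0, "ry": 0, "rz": -13.5, "claw": 0.085},
  {"tx": 0.09, "ty": -0.33, "tz": 0, "rx": 0, "ry": 0, "rz": -13.5, "claw": 0.085},
  {"tx": 0.09, "ty": -0.33, "tz": 0, "rx": 0, "ry": 0, "rz": -13.5, "claw": 0.085},
  {"tx": 0.09, "ty": -0.33, "tz": 0, "rx": 0, "ry": 0, "rz": -13.5, "claw": 0.085},
  {"tx": 0.09, "ty": -0.33, "tz": 0, "rx": 0, "ry": 0, "rz": -13.5, "claw": 0.085},
  {"tx": 0.09, "ty": -0.33, "tz": 0, "rx": 0, "ry": 0, "rz": -13.5, "claw": 0.085},
  {"tx": 0.09, "ty": -0.33, "tz": 0, "rx": 0, "ry": 0, "rz": -13.5, "claw": 0.085},
  {"tx": 0.09, "ty": -0.33, "tz": 0, "rx": 0, "ry": 0, "rz": -13.5, "claw": 0.085},
  {"tx": 0.09, "ty": -0.33, "tz": 0, "rx": 0, "ry": 0, "rz": -13.5, "claw": 0.085},
  {"tx": 0.09, "ty": -0.33, "tz": 0, "rx": 0, "ry": 0, "rz": -13.5, "claw": 0.085},
])

```text
clock: 2.2
eef_pos: [529.6, -132.2, 301.0]
tool_rot: [-3.14, 0.0, 0.336]
force: [-0.5, -0.2, -0.3]
width: 85.2
```

Run:
```python
from h import *
import pickle
c=calibration('wrist');c['fish']=1;im=get_image('wrist')[:,:,::-1]
pickle.dump(c,open('w1.pkl','wb'));cv2.imwrite('pics/w1.png',im);cv2.imwrite('pics/w1b.png',cv2.resize(im,(800,600),interpolation=cv2.INTER_CUBIC));print(read_state()['eef_pos'],c['origin'])
```

```text
[ 529.6413721  -132.38040917  301.19296578] [ 605.74302612 -106.32576277  442.83611972]
```

View pics/w1b.png

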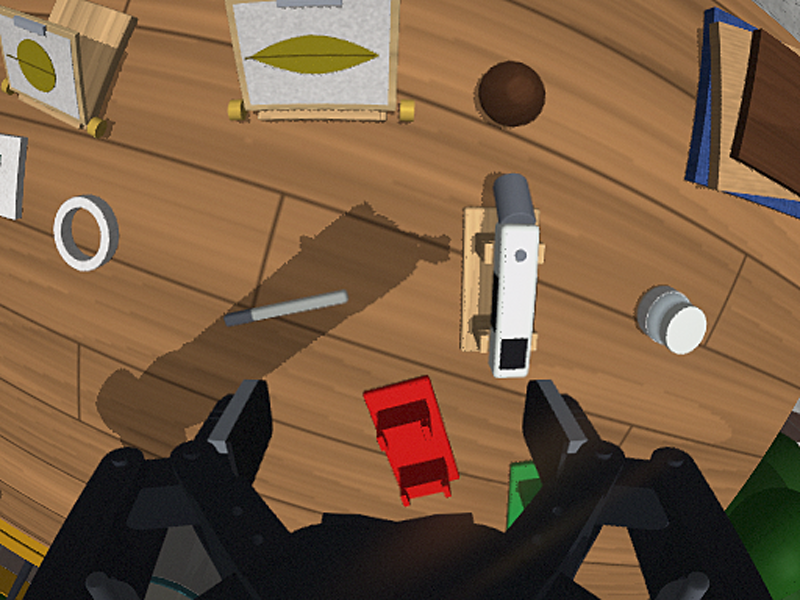

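The wrist view shows the long leaf at (313,55) with hinge knobs at (236,110) and (406,110). The reader bar runs from (518,226) to (510,375), with its foot's left edge from (463,208) to (462,350). Next I combine the three views.

Run:
```python
from h import *
import pickle
np.set_printoptions(precision=1,suppress=True)
T=calibration('top');S=calibration('scene');W=pickle.load(open('w1.pkl','rb'))
t=lambda x,y:ray(T,(x/5+216-.4,y/5+104-.4))
s=lambda x,y:ray(S,(x/5+150-.4,(y-300)/5+203-.4))
w_=lambda x,y:((x+.5)*.64-.5,(y+.5)*.64-.5)
w=lambda x,y:ray(W,w_(x,y))
im=cv2.imread('pics/w1.png');h=cv2.cvtColor(im,cv2.COLOR_BGR2HSV);m=cv2.inRange(h,(22,120,60),(38,255,200));m[:,:150]=0;m[:,250:]=0;m[60:]=0
c=max(cv2.findContours(m,0,1)[0],key=cv2.contourArea);mo=cv2.moments(c);lw=(mo['m10']/mo['m00'],mo['m01']/mo['m00']);print(lw)
lr=[ray(T,(255.4,133.2)),ray(S,(190.1,227.8)),ray(W,lw)]
L,e=tri(lr);print('leaf',L,e)
for i in range(3):print(tri([lr[j] for j in range(3) if j!=i]))
for z in (62,66,70):print('  z',z,[o+d*(z-o[2])/d[2] for o,d in lr])
a,e1=tri([t(107,177),s(292,493),w(246,58)]);b,e2=tri([t(286,127),s(132,372),w(379,54)])
print('tips',a,e1,b,e2,np.linalg.norm(a-b),'az',np.degrees(np.arctan2(*(a-b)[[1,0]])),'mid',(a+b)/2)
k,e1=tri([t(94,275),s(374,495),w(236,110)]);l,e2=tri([t(346,200),s(162,332),w(406,110)])
print('knobs',k,e1,l,e2,'az',np.degrees(np.arctan2(*(k-l)[[1,0]])))
k2=[plane(W,w_(236,110),24),plane(W,w_(406,110),24),plane(T,(94/5+216-.4,275/5+104-.4),24),plane(T,(346/5+216-.4,200/5+104-.4),24)];print(k2)
H=(k+l)/2;ac=(k-l)[:2]/np.linalg.norm((k-l)[:2]);up=np.array([ac[1],-ac[0]]);print('up',up,'horiz',(L-H)[:2]@up,'across',(L-H)[:2]@ac,'dz',L[2]-24)
# panel corners
A=tri([t(115,258),s(355,465),w(247,106)]);B=tri([t(325,205),s(180,345),w(390,106)]);print('paper bottom',A,B)
# reader
for n,p in dict(hl=(500,226),hr=(538,226),tl=(492,375),tr=(526,377),dot=(520,255),head=(511,180)).items():print(n,plane(W,w_(*p),80))
for n,p in dict(f1=(463,208),f2=(461,350)).items():print(n,plane(W,w_(*p),10))
for n,p in dict(lipFR=(544,247),lipFL=(472,250),lipBL=(472,334)).items():print(n,plane(W,w_(*p),62))
```

```text
(200.7295081967213, 34.588797814207645)
leaf [657.7 -16.5  66.3] 1.44476338954049
(array([657.5, -17.4,  65.2]), np.float64(0.3823414654469474))
(array([659.2, -15.7,  60.8]), np.float64(1.0871412999137677))
(array([657.6, -15.3,  68.4]), np.float64(0.22190367827261234))
  z 62 [array([659.6, -15. ,  62. ]), array([656.5, -19.1,  62. ]), array([658.3, -16.8,  62. ])]
  z 66 [array([658.2, -15.1,  66. ]), array([657.3, -16.8,  66. ]), array([657.7, -17.7,  66. ])]
  z 70 [array([656.8, -15.1,  70. ]), array([658. , -14.5,  70. ]), array([657.2, -18.7,  70. ])]
tips [640.4  38.9  62.6] 2.798603609434938 [672.1 -66.4  64.4] 1.7452991878286575 109.93401662808077 az 106.78010091482899 mid [656.3 -13.8  63.5]
knobs [595.1  46.6  25. ] 1.410358980619567 [ 639.4 -102.3   28. ] 0.9522749524622189 az 106.54045381686555
[array([595.1,  46.3,  24. ]), array([ 639.9, -102.7,   24. ]), array([594.9,  48. ,  24. ]), array([ 640.1, -101.7,   24. ])]
up [1.  0.3] horiz 42.023960552925125 across -0.6269665229954828 dz 42.29188684436768
paper bottom (array([600.1,  33.1,  40.6]), np.float64(2.213353623627763)) (array([636.5, -88.7,  29.7]), np.float64(1.7340634722030681))
hl [ 575.  -204.4   80. ]
hr [ 586.3 -234.5   80. ]
tl [ 449.5 -250.7   80. ]
tr [ 457.3 -282.1   80. ]
dot [ 558.6 -229.5   80. ]
head [ 612.7 -199.1   80. ]
f1 [ 572.7 -183.4   10. ]
f2 [ 436.2 -235.3   10. ]
lipFR [ 570.3 -253.3   62. ]
lipFL [ 545.9 -194.3   62. ]
lipBL [ 474.5 -223.3   62. ]
```

Request:
apply_moves([
  {"tx": -0.0125, "ty": -0.1105, "tz": 0, "rx": 0, "ry": 0, "rz": 0.1, "claw": 0.085},
  {"tx": -0.0125, "ty": -0.1105, "tz": 0, "rx": 0, "ry": 0, "rz": 0.1, "claw": 0.085},
  {"tx": -0.0125, "ty": -0.1105, "tz": -0.05, "rx": 0, "ry": 0, "rz": 0.1, "claw": 0.085},
  {"tx": -0.0125, "ty": -0.1105, "tz": -0.17, "rx": 0, "ry": 0, "rz": 0.1, "claw": 0.085},
  {"tx": -0.0125, "ty": -0.1105, "tz": -0.17, "rx": 0, "ry": 0, "rz": 0.1, "claw": 0.085},
  {"tx": -0.0125, "ty": -0.1105, "tz": -0.17, "rx": 0, "ry": 0, "rz": 0.1, "claw": 0.085},
  {"tx": -0.0125, "ty": -0.1105, "tz": -0.17, "rx": 0, "ry": 0, "rz": 0.1, "claw": 0.085},
  {"tx": -0.0125, "ty": -0.1105, "tz": -0.17, "rx": 0, "ry": 0, "rz": 0.1, "claw": 0.085},
])

```text
clock: 3.05
eef_pos: [517.7, -244.4, 132.0]
tool_rot: [3.141, -0.001, 0.341]
force: [0.3, -0.1, 1.2]
width: 85.1
```

Run:
```python
from h import *
import pickle
c=calibration('wrist');c['fish']=1;im=get_image('wrist')[:,:,::-1]
pickle.dump(c,open('w2.pkl','wb'));cv2.imwrite('pics/w2.png',im);cv2.imwrite('pics/w2b.png',cv2.resize(im,(800,600),interpolation=cv2.INTER_CUBIC));print(read_state()['eef_pos'],read_state()['tool_rot'],c['origin'])
```

```text
[ 518.20921287 -244.90968361  132.88640353] [ 3.13962184e+00 -1.97295437e-03  3.40831959e-01] [ 593.48576392 -217.93298833  273.91382739]
```

View pics/w2b.png

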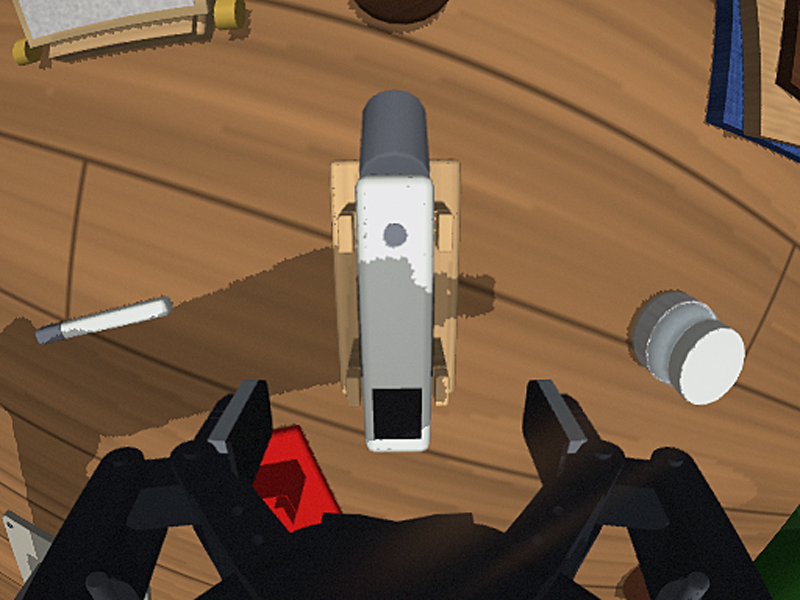

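The bar (357–434 px) and foot (331–462 px) are both centred on the tool plane at about x=397 and parallel to it. I check the along-bar position.

Run:
```python
from h import *
import pickle
np.set_printoptions(precision=1,suppress=True)
W=pickle.load(open('w2.pkl','rb'))
w=lambda x,y,z:plane(W,((x+.5)*.64-.5,(y+.5)*.64-.5),z)
P=[w(357,180,80),w(434,180,80),w(430,450,80),w(366,450,80)]
print(P,sum(P)/4);a=P[0]+P[1]-P[2]-P[3];print(np.linalg.norm(a)/2,np.degrees(np.arctan2(a[1],a[0])))
F=[w(331,160,10),w(462,160,10),w(344,395,10),w(456,392,10)];print('foot',F);a=(F[0]+F[1]-F[2]-F[3]);print(np.degrees(np.arctan2(a[1],a[0])))
```

```text
[array([ 575.3, -207.1,   80. ]), array([ 585.9, -237.2,   80. ]), array([ 459.7, -283.8,   80. ]), array([ 448.7, -252.6,   80. ])] [ 517.4 -245.2   80. ]
134.49882125193292 20.019012646872213
foot [array([ 574.9, -185.5,   10. ]), array([ 599.5, -255.1,   10. ]), array([ 434.9, -237.6,   10. ]), array([ 461.5, -306.3,   10. ])]
20.38835303836796
```

Request:
apply_moves([
  {"tx": 0, "ty": 0, "tz": -0.04, "rx": 0, "ry": 0, "rz": 0.07, "claw": 0.085},
  {"tx": 0, "ty": 0, "tz": -0.07, "rx": 0, "ry": 0, "rz": 0.07, "claw": 0.085},
  {"tx": 0, "ty": 0, "tz": -0.0855, "rx": 0, "ry": 0, "rz": 0.07, "claw": 0.085},
  {"tx": 0, "ty": 0, "tz": -0.0855, "rx": 0, "ry": 0, "rz": 0.07, "claw": 0.085},
  {"tx": 0, "ty": 0, "tz": -0.0855, "rx": 0, "ry": 0, "rz": 0.07, "claw": 0.045},
  {"tx": 0, "ty": 0, "tz": -0.0855, "rx": 0, "ry": 0, "rz": 0.07, "claw": 0.045},
  {"tx": 0, "ty": 0, "tz": -0.0855, "rx": 0, "ry": 0, "rz": 0.07, "claw": 0.04},
  {"tx": 0, "ty": 0, "tz": -0.0855, "rx": 0, "ry": 0, "rz": 0.07, "claw": 0.04},
])

```text
clock: 3.9
eef_pos: [517.6, -244.8, 46.7]
tool_rot: [3.141, -0.001, 0.346]
force: [0.2, -0.6, 0.3]
width: 40.1
```

Request:
apply_moves([
  {"tx": 0, "ty": 0, "tz": 0, "rx": 0, "ry": 0, "rz": 0, "claw": 0.036},
  {"tx": 0, "ty": 0, "tz": 0, "rx": 0, "ry": 0, "rz": 0, "claw": 0.034},
  {"tx": 0, "ty": 0, "tz": 0, "rx": 0, "ry": 0, "rz": 0, "claw": 0.02},
  {"tx": 0, "ty": 0, "tz": 0, "rx": 0, "ry": 0, "rz": 0, "claw": 0.0},
  {"tx": 0, "ty": 0, "tz": 0, "rx": 0, "ry": 0, "rz": 0, "claw": 0.0},
  {"tx": 0, "ty": 0, "tz": 0, "rx": 0, "ry": 0, "rz": 0, "claw": 0.0},
  {"tx": 0, "ty": 0, "tz": 0, "rx": 0, "ry": 0, "rz": 0, "claw": 0.0},
])

```text
clock: 4.6
eef_pos: [517.2, -244.5, 46.3]
tool_rot: [-3.141, -0.001, 0.346]
force: [-1.4, 0.8, 5.5]
width: 32.9
```

Request:
apply_moves([
  {"tx": 0, "ty": 0, "tz": 0.01, "rx": 0, "ry": 0, "rz": 0, "claw": 0.0},
  {"tx": 0, "ty": 0, "tz": 0.02, "rx": 0, "ry": 0, "rz": 0, "claw": 0.0},
  {"tx": 0, "ty": 0, "tz": 0.04, "rx": 0, "ry": 0, "rz": 0, "claw": 0.0},
  {"tx": 0, "ty": 0, "tz": 0.07, "rx": 0, "ry": 0, "rz": 0, "claw": 0.0},
  {"tx": 0, "ty": 0, "tz": 0.1, "rx": 0, "ry": 0, "rz": 0, "claw": 0.0},
  {"tx": 0, "ty": 0, "tz": 0.12, "rx": 0, "ry": 0, "rz": 0, "claw": 0.0},
  {"tx": 0, "ty": 0, "tz": 0.13, "rx": 0, "ry": 0, "rz": 0, "claw": 0.0},
  {"tx": 0, "ty": 0, "tz": 0.13, "rx": 0, "ry": 0, "rz": 0, "claw": 0.0},
  {"tx": 0, "ty": 0, "tz": 0.13, "rx": 0, "ry": 0, "rz": 0, "claw": 0.0},
])

```text
clock: 5.5
eef_pos: [516.6, -244.0, 175.2]
tool_rot: [-3.141, 0.001, 0.346]
force: [-0.3, -0.3, -1.4]
width: 33.0
```

Run:
```python
from h import *
import pickle
np.set_printoptions(precision=4,suppress=True)
s=read_state();print(s['eef_pos'],s['tool_rot'],s['width'])
c=calibration('wrist');c['fish']=1;im=get_image('wrist')[:,:,::-1]
pickle.dump(c,open('w3.pkl','wb'));cv2.imwrite('pics/w3.png',im)
S=cv2.resize(get_image('scene')[100:220,100:260,::-1],(400,300),interpolation=cv2.INTER_CUBIC)
cv2.imwrite('pics/w3b.png',np.hstack([cv2.resize(im,(400,300),interpolation=cv2.INTER_AREA),S]))
L=np.array([657.6,-16.5,65.8]);az=np.radians(16.6);sl=np.radians(41)
n=np.array([-np.sin(sl)*np.cos(az),-np.sin(sl)*np.sin(az),np.cos(sl)])
lens=L+62*n
R0=R.from_euler('z',np.degrees(s['tool_rot'][2])+0.3,degrees=True)
pit=np.radians(4)   # nose down: 45+4 = 49 = 90-41
R1=R.from_euler('ZY',[az,pit])
o=lens-R1.apply([100,0,-15])
o0=np.array([517.3,-244.5,50+130]);t0=s['eef_pos']
rel=R0.inv().apply(t0-o0);t1=o+R1.apply(rel)
print('n',n,'lens',lens,'origin',o,'rel',rel,'tcp',t1,'shift',t1-t0,'rot',np.degrees((R1*R0.inv()).as_rotvec())/5,'sight·n',R1.apply([.7071,0,-.7071])@n)
```

```text
[ 516.6471 -244.0325  175.184 ] [-3.1406  0.0006  0.346 ] 32.99959364113007
n [-0.6287 -0.1874  0.7547] lens [618.6196 -28.1206 112.592 ] origin [524.0235 -56.3209 134.5311] rel [-0.4522  0.6636 -4.816 ] tcp [523.0797 -55.9098 129.7584] shift [  6.4326 188.1227 -45.4256] rot [-0.2521  0.7594 -0.7044] sight·n -0.9999904099540156
```

View pics/w3b.png

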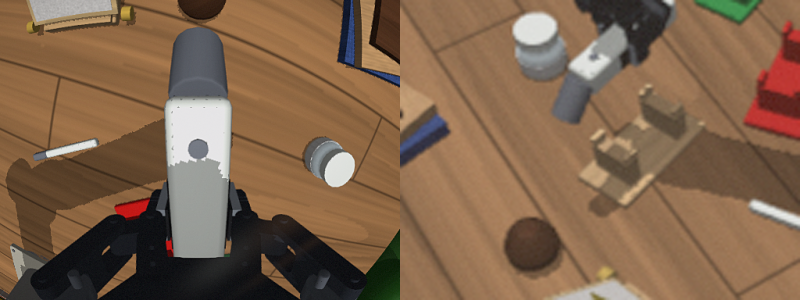

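The reader is held straight and level in the jaws, and the stand is empty. Next I carry it across to the aiming pose.

Request:
apply_moves([
  {"tx": 0.001, "ty": 0.02, "tz": 0, "rx": 0, "ry": 0, "rz": 0, "claw": 0.0},
  {"tx": 0.002, "ty": 0.06, "tz": 0, "rx": -0.05, "ry": 0.15, "rz": -0.15, "claw": 0.0},
  {"tx": 0.003, "ty": 0.1, "tz": 0, "rx": -0.1, "ry": 0.3, "rz": -0.3, "claw": 0.0},
  {"tx": 0.004, "ty": 0.14, "tz": 0, "rx": -0.15, "ry": 0.45, "rz": -0.5, "claw": 0.0},
  {"tx": 0.005, "ty": 0.17, "tz": -0.005, "rx": -0.2, "ry": 0.6, "rz": -0.6, "claw": 0.0},
  {"tx": 0.006, "ty": 0.184, "tz": -0.015, "rx": -0.25, "ry": 0.76, "rz": -0.7, "claw": 0.0},
  {"tx": 0.0064, "ty": 0.188, "tz": -0.03, "rx": -0.25, "ry": 0.76, "rz": -0.7, "claw": 0.0},
  {"tx": 0.0064, "ty": 0.188, "tz": -0.04, "rx": -0.25, "ry": 0.76, "rz": -0.7, "claw": 0.0},
  {"tx": 0.0064, "ty": 0.188, "tz": -0.0454, "rx": -0.25, "ry": 0.76, "rz": -0.7, "claw": 0.0},
  {"tx": 0.0064, "ty": 0.188, "tz": -0.0454, "rx": -0.25, "ry": 0.76, "rz": -0.7, "claw": 0.0},
  {"tx": 0.0064, "ty": 0.188, "tz": -0.0454, "rx": -0.25, "ry": 0.76, "rz": -0.7, "claw": 0.0},
])

```text
clock: 6.7
eef_pos: [523.4, -58.2, 130.6]
tool_rot: [3.141, 0.07, 0.282]
force: [0.4, 0.3, -1.5]
width: 33.1
```

Run:
```python
from h import *
import pickle
np.set_printoptions(precision=4,suppress=True)
s=read_state();print(s['eef_pos'],s['tool_rot'],s['width'],s['force'])
c=calibration('wrist');c['fish']=1;im=get_image('wrist')[:,:,::-1]
pickle.dump(c,open('w4.pkl','wb'));cv2.imwrite('pics/w4.png',im)
S=get_image('scene')[:,:,::-1];cv2.imwrite('pics/s4.png',S)
cv2.imwrite('pics/w4b.png',np.hstack([cv2.resize(im[:260,90:430],(400,300),interpolation=cv2.INTER_AREA),cv2.resize(S[180:270,130:250],(400,300),interpolation=cv2.INTER_CUBIC)]))
```

```text
[523.4058 -58.2492 130.5745] [3.1406 0.0696 0.2821] 33.089692015820354 [ 0.3568  0.3329 -1.4823]
```

View pics/w4b.png

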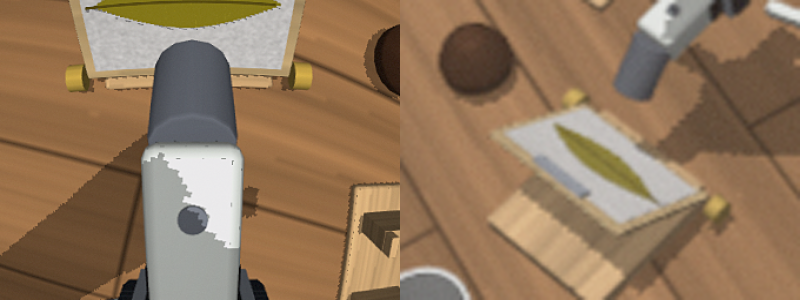

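Run:
```python
from h import *
import pickle
np.set_printoptions(precision=1,suppress=True)
W=pickle.load(open('w4.pkl','rb'));s=read_state();print(s['eef_pos'],s['tool_rot'],W['origin'],W['attitude'])
w=lambda x,y,z:plane(W,((x+.5)*.85-.5+90,(y+.5)*.8667-.5),z)
a,b=w(87,10,65.5),w(280,8,65.5);print('tips',a,b,(a+b)/2,np.linalg.norm(a-b))
k,l=w(77,78,24),w(301,77,24);print('knobs',k,l,(k+l)/2,np.degrees(np.arctan2(*(k-l)[[1,0]])))
# lens offset with current pose; reader frame in tool: rel
for L in((a+b)/2,np.array([657.6,-16.5,65.8])):
    R1=R.from_euler('ZY',[s['tool_rot'][2],s['tool_rot'][1]])
    o=s['eef_pos']-R1.apply([-.5,.5,-4.8]);RL=R1*R.from_euler('y',45,degrees=True)
    print('leaf in lens',RL.inv().apply(L-o-R1.apply([100,0,-15])))
# bar & head in reader's plane
p,q=w(142,157,165),w(243,157,165);print('bar front',p,q,R1.inv().apply((p+q)/2-o))
```

```text
[523.7 -57.6 130.9] [3.1 0.1 0.3] [610.1 -33.5 266.4] [-0.4 -0.  -1.3]
tips [639.6  37.4  65.5] [670.1 -67.6  65.5] [654.9 -15.1  65.5] 109.40268105862165
knobs [595.7  46.   24. ] [ 639.3 -103.7   24. ] [617.5 -28.8  24. ] 106.24300072857254
leaf in lens [61.5  4.6 -2.9]
leaf in lens [62.8  2.5 -1.1]
bar front [585.2 -25.2 165. ] [593.5 -54.  165. ] [65.  -0.6 33.9]
```

Estimated offsets are 2.5–4.6 mm across and 1–3 mm in slope. I trim these slightly, then hold.

Request:
apply_moves([
  {"tx": -0.002, "ty": 0.003, "tz": -0.001, "rx": 0, "ry": 0, "rz": 0, "claw": 0.0},
  {"tx": -0.002, "ty": 0.003, "tz": -0.001, "rx": 0, "ry": 0, "rz": 0, "claw": 0.0},
  {"tx": -0.002, "ty": 0.003, "tz": -0.001, "rx": 0, "ry": 0, "rz": 0, "claw": 0.0},
  {"tx": -0.002, "ty": 0.003, "tz": -0.001, "rx": 0, "ry": 0, "rz": 0, "claw": 0.0},
  {"tx": -0.002, "ty": 0.003, "tz": -0.001, "rx": 0, "ry": 0, "rz": 0, "claw": 0.0},
  {"tx": -0.002, "ty": 0.003, "tz": -0.001, "rx": 0, "ry": 0, "rz": 0, "claw": 0.0},
  {"tx": -0.002, "ty": 0.003, "tz": -0.001, "rx": 0, "ry": 0, "rz": 0, "claw": 0.0},
  {"tx": -0.002, "ty": 0.003, "tz": -0.001, "rx": 0, "ry": 0, "rz": 0, "claw": 0.0},
  {"tx": -0.002, "ty": 0.003, "tz": -0.001, "rx": 0, "ry": 0, "rz": 0, "claw": 0.0},
  {"tx": -0.002, "ty": 0.003, "tz": -0.001, "rx": 0, "ry": 0, "rz": 0, "claw": 0.0},
  {"tx": -0.002, "ty": 0.003, "tz": -0.001, "rx": 0, "ry": 0, "rz": 0, "claw": 0.0},
  {"tx": -0.002, "ty": 0.003, "tz": -0.001, "rx": 0, "ry": 0, "rz": 0, "claw": 0.0},
])

```text
clock: 8.0
eef_pos: [521.5, -53.6, 129.4]
tool_rot: [3.141, 0.07, 0.285]
force: [-0.9, 0.1, -1.7]
width: 33.3
```

Request:
apply_moves([
  {"tx": 0, "ty": 0, "tz": 0, "rx": 0, "ry": 0, "rz": 0, "claw": 0.0},
  {"tx": 0, "ty": 0, "tz": 0, "rx": 0, "ry": 0, "rz": 0, "claw": 0.0},
  {"tx": 0, "ty": 0, "tz": 0, "rx": 0, "ry": 0, "rz": 0, "claw": 0.0},
  {"tx": 0, "ty": 0, "tz": 0, "rx": 0, "ry": 0, "rz": 0, "claw": 0.0},
  {"tx": 0, "ty": 0, "tz": 0, "rx": 0, "ry": 0, "rz": 0, "claw": 0.0},
  {"tx": 0, "ty": 0, "tz": 0, "rx": 0, "ry": 0, "rz": 0, "claw": 0.0},
  {"tx": 0, "ty": 0, "tz": 0, "rx": 0, "ry": 0, "rz": 0, "claw": 0.0},
  {"tx": 0, "ty": 0, "tz": 0, "rx": 0, "ry": 0, "rz": 0, "claw": 0.0},
  {"tx": 0, "ty": 0, "tz": 0, "rx": 0, "ry": 0, "rz": 0, "claw": 0.0},
  {"tx": 0, "ty": 0, "tz": 0, "rx": 0, "ry": 0, "rz": 0, "claw": 0.0},
  {"tx": 0, "ty": 0, "tz": 0, "rx": 0, "ry": 0, "rz": 0, "claw": 0.0},
  {"tx": 0, "ty": 0, "tz": 0, "rx": 0, "ry": 0, "rz": 0, "claw": 0.0},
])

```text
clock: 9.2
eef_pos: [521.5, -53.6, 129.4]
tool_rot: [3.141, 0.07, 0.285]
force: [0.6, 0.7, -1.2]
width: 33.3
```

Run:
```python
from h import *
S=calibration('scene');Rc=R.from_euler('xyz',S['attitude']);K=S['camera_matrix']
def pr(p):
    q=Rc.inv().apply(p-S['origin']);return K[0,0]*q[0]/-q[2]+K[0,2],K[1,1]*-q[1]/-q[2]+K[1,2]
im=get_image('scene')[:,:,::-1];sc=6;x0,y0,w,h=160,165,100,75
im=cv2.resize(im[y0:y0+h,x0:x0+w],(w*sc,h*sc),interpolation=cv2.INTER_CUBIC)
s=read_state();R1=R.from_euler('ZY',[s['tool_rot'][2],s['tool_rot'][1]]);o=s['eef_pos']-R1.apply([-.5,.5,-4.8])
RL=R1*R.from_euler('y',45,degrees=True);c=o+R1.apply([100,0,-15])
pts=[c+RL.apply([0,17*np.cos(a),17*np.sin(a)]) for a in np.linspace(0,6.283,24)]+[o+R1.apply(v) for v in([70,17,30],[70,-17,30],[43,0,30],[70,17,0])]+[c+RL.apply([60,0,0])]
for p in pts:
    u=pr(p);cv2.circle(im,(int((u[0]-x0+.5)*sc),int((u[1]-y0+.5)*sc)),2,(0,0,255),-1)
cv2.imwrite('pics/ov.png',im)
```

```text
(no output)
```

View pics/ov.png

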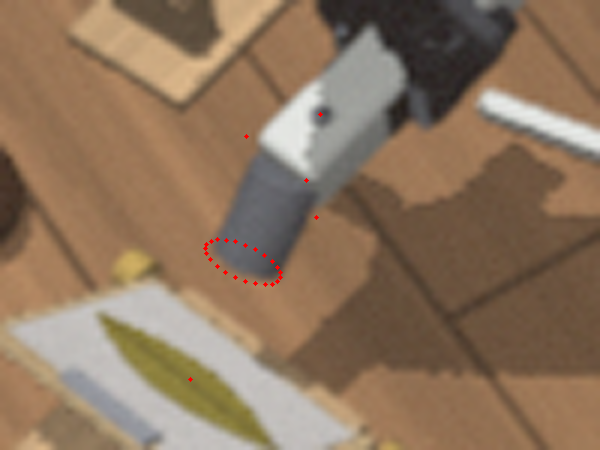

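The overlay puts the projected head rim and aim line on the real head and the middle of the leaf, to within about 1 px. I now return by the exact reverse of the moves.

Request:
apply_moves([
  {"tx": 0, "ty": 0, "tz": 0, "rx": 0, "ry": 0, "rz": 0, "claw": 0.0},
  {"tx": 0, "ty": 0, "tz": 0, "rx": 0, "ry": 0, "rz": 0, "claw": 0.0},
  {"tx": 0, "ty": 0, "tz": 0.01, "rx": 0, "ry": 0, "rz": 0, "claw": 0.0},
  {"tx": 0, "ty": -0.003, "tz": 0.03, "rx": 0, "ry": 0, "rz": 0, "claw": 0.0},
  {"tx": 0, "ty": -0.025, "tz": 0.0464, "rx": 0.05, "ry": -0.2, "rz": 0.2, "claw": 0.0},
  {"tx": -0.001, "ty": -0.06, "tz": 0.0464, "rx": 0.1, "ry": -0.4, "rz": 0.4, "claw": 0.0},
  {"tx": -0.002, "ty": -0.1, "tz": 0.0464, "rx": 0.2, "ry": -0.6, "rz": 0.6, "claw": 0.0},
  {"tx": -0.003, "ty": -0.14, "tz": 0.0464, "rx": 0.25, "ry": -0.76, "rz": 0.7, "claw": 0.0},
  {"tx": -0.004, "ty": -0.17, "tz": 0.0464, "rx": 0.25, "ry": -0.76, "rz": 0.7, "claw": 0.0},
  {"tx": -0.0044, "ty": -0.186, "tz": 0.0464, "rx": 0.25, "ry": -0.76, "rz": 0.7, "claw": 0.0},
  {"tx": -0.0044, "ty": -0.191, "tz": 0.0464, "rx": 0.25, "ry": -0.76, "rz": 0.7, "claw": 0.0},
  {"tx": -0.0044, "ty": -0.191, "tz": 0.0464, "rx": 0.25, "ry": -0.76, "rz": 0.7, "claw": 0.0},
])

```text
clock: 10.45
eef_pos: [517.0, -244.9, 176.2]
tool_rot: [3.141, -0.0, 0.345]
force: [1.3, -0.3, -1.3]
width: 33.3
```

Request:
apply_moves([
  {"tx": 0, "ty": 0, "tz": 0, "rx": 0, "ry": 0, "rz": 0, "claw": 0.0},
  {"tx": 0, "ty": 0, "tz": 0, "rx": 0, "ry": 0, "rz": 0, "claw": 0.0},
  {"tx": 0, "ty": 0, "tz": -0.02, "rx": 0, "ry": 0, "rz": 0, "claw": 0.0},
  {"tx": 0, "ty": 0, "tz": -0.05, "rx": 0, "ry": 0, "rz": 0, "claw": 0.0},
  {"tx": 0, "ty": 0, "tz": -0.08, "rx": 0, "ry": 0, "rz": 0, "claw": 0.0},
  {"tx": 0, "ty": 0, "tz": -0.09, "rx": 0, "ry": 0, "rz": 0, "claw": 0.0},
  {"tx": 0, "ty": 0, "tz": -0.095, "rx": 0, "ry": 0, "rz": 0, "claw": 0.0},
  {"tx": 0, "ty": 0, "tz": -0.1, "rx": 0, "ry": 0, "rz": 0, "claw": 0.0},
  {"tx": 0, "ty": 0, "tz": -0.1, "rx": 0, "ry": 0, "rz": 0, "claw": 0.0},
  {"tx": 0, "ty": 0, "tz": -0.1, "rx": 0, "ry": 0, "rz": 0, "claw": 0.0},
])

```text
clock: 11.45
eef_pos: [517.7, -244.9, 76.7]
tool_rot: [3.14, -0.001, 0.346]
force: [-0.2, -0.4, -1.5]
width: 33.1
```

Run:
```python
from h import *
s=read_state();print(s['eef_pos'],s['tool_rot'],s['force'])
im=get_image('wrist')[:,:,::-1];cv2.imwrite('pics/w5b.png',np.hstack([im[:320,120:400],cv2.resize(get_image('scene')[110:210,140:260,::-1],(384,320),interpolation=cv2.INTER_CUBIC)]))
```

```text
[ 517.65170965 -244.87817548   76.72243101] [ 3.14043602e+00 -1.18481664e-03  3.45849135e-01] [-0.16342865 -0.36461888 -1.54204497]
```

View pics/w5b.png

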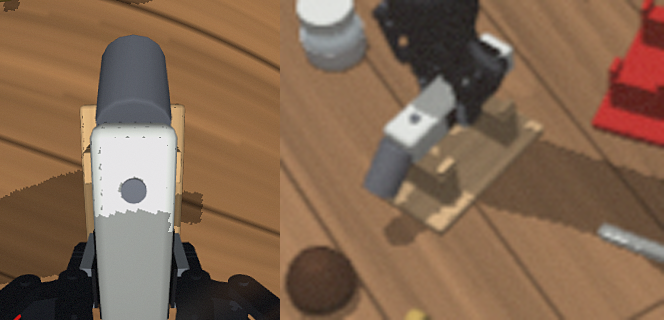

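The bar (91–176 px) is centred over the foot (81–184 px), so I lower it gently.

Request:
apply_moves([
  {"tx": 0, "ty": 0, "tz": -0.006, "rx": 0, "ry": 0, "rz": 0, "claw": 0.0},
  {"tx": 0, "ty": 0, "tz": -0.014, "rx": 0, "ry": 0, "rz": 0, "claw": 0.0},
  {"tx": 0, "ty": 0, "tz": -0.02, "rx": 0, "ry": 0, "rz": 0, "claw": 0.0},
  {"tx": 0, "ty": 0, "tz": -0.024, "rx": 0, "ry": 0, "rz": 0, "claw": 0.0},
  {"tx": 0, "ty": 0, "tz": -0.027, "rx": 0, "ry": 0, "rz": 0, "claw": 0.0},
  {"tx": 0, "ty": 0, "tz": -0.028, "rx": 0, "ry": 0, "rz": 0, "claw": 0.0},
  {"tx": 0, "ty": 0, "tz": -0.029, "rx": 0, "ry": 0, "rz": 0, "claw": 0.0},
  {"tx": 0, "ty": 0, "tz": -0.029, "rx": 0, "ry": 0, "rz": 0, "claw": 0.0},
])

```text
clock: 12.35
eef_pos: [517.1, -244.6, 46.8]
tool_rot: [3.141, -0.0, 0.346]
force: [-0.7, 0.4, -1.5]
width: 33.1
```

Request:
apply_moves([
  {"tx": 0, "ty": 0, "tz": -0.0005, "rx": 0, "ry": 0, "rz": 0, "claw": 0.0},
  {"tx": 0, "ty": 0, "tz": -0.001, "rx": 0, "ry": 0, "rz": 0, "claw": 0.0},
  {"tx": 0, "ty": 0, "tz": -0.001, "rx": 0, "ry": 0, "rz": 0, "claw": 0.0},
])

```text
clock: 12.65
eef_pos: [517.2, -244.7, 46.3]
tool_rot: [3.141, -0.001, 0.346]
force: [-1.0, 1.3, 3.6]
width: 33.5
```

Contact is light at 3.6 N, at the original height. I release slowly.

Request:
apply_moves([
  {"tx": 0, "ty": 0, "tz": 0, "rx": 0, "ry": 0, "rz": 0, "claw": 0.034},
  {"tx": 0, "ty": 0, "tz": 0, "rx": 0, "ry": 0, "rz": 0, "claw": 0.037},
  {"tx": 0, "ty": 0, "tz": 0, "rx": 0, "ry": 0, "rz": 0, "claw": 0.041},
  {"tx": 0, "ty": 0, "tz": 0, "rx": 0, "ry": 0, "rz": 0, "claw": 0.05},
  {"tx": 0, "ty": 0, "tz": 0, "rx": 0, "ry": 0, "rz": 0, "claw": 0.07},
  {"tx": 0, "ty": 0, "tz": 0, "rx": 0, "ry": 0, "rz": 0, "claw": 0.085},
  {"tx": 0, "ty": 0, "tz": 0, "rx": 0, "ry": 0, "rz": 0, "claw": 0.085},
  {"tx": 0, "ty": 0, "tz": 0, "rx": 0, "ry": 0, "rz": 0, "claw": 0.085},
  {"tx": 0, "ty": 0, "tz": 0, "rx": 0, "ry": 0, "rz": 0, "claw": 0.085},
])

```text
clock: 13.55
eef_pos: [517.0, -244.5, 45.8]
tool_rot: [-3.142, 0.0, 0.346]
force: [-0.0, 0.4, 0.5]
width: 85.2
```

Request:
apply_moves([
  {"tx": 0, "ty": 0, "tz": 0.02, "rx": 0, "ry": 0, "rz": 0, "claw": 0.085},
  {"tx": 0, "ty": 0, "tz": 0.05, "rx": 0, "ry": 0, "rz": 0, "claw": 0.085},
  {"tx": 0, "ty": 0, "tz": 0.086, "rx": 0, "ry": 0, "rz": 0, "claw": 0.085},
  {"tx": 0, "ty": 0, "tz": 0.086, "rx": 0, "ry": 0, "rz": 0, "claw": 0.085},
  {"tx": 0, "ty": 0, "tz": 0.086, "rx": 0, "ry": 0, "rz": 0, "claw": 0.085},
  {"tx": 0, "ty": 0, "tz": 0.086, "rx": 0, "ry": 0, "rz": 0, "claw": 0.085},
])

```text
clock: 14.15
eef_pos: [516.5, -243.9, 131.0]
tool_rot: [-3.14, 0.001, 0.346]
force: [-0.4, -0.8, 0.0]
width: 84.6
```

Run:
```python
from h import *
s=read_state();print(s['eef_pos'],s['tool_rot'],s['force'],s['width'])
im=get_image('wrist')[:,:,::-1];cv2.imwrite('pics/w6.png',im)
sc=get_image('scene')[:,:,::-1];old=cv2.imread('pics/scene0.png')
print('easel diff',np.abs(sc[205:330,150:310].astype(int)-old[205:330,150:310]).mean(axis=2).max(),np.abs(sc[205:330,150:310].astype(int)-old[205:330,150:310]).mean())
cv2.imwrite('pics/w6b.png',np.hstack([im[40:340,120:420],cv2.resize(sc[110:210,140:260],(384,300),interpolation=cv2.INTER_CUBIC)]))
```

```text
[ 516.5432661  -243.86522855  130.99144253] [-3.14012443e+00  8.03776485e-04  3.45991817e-01] [-0.35681235 -0.76826389  0.00408821] 84.63743472850064
easel diff 36.0 4.8174
```

View pics/w6b.png

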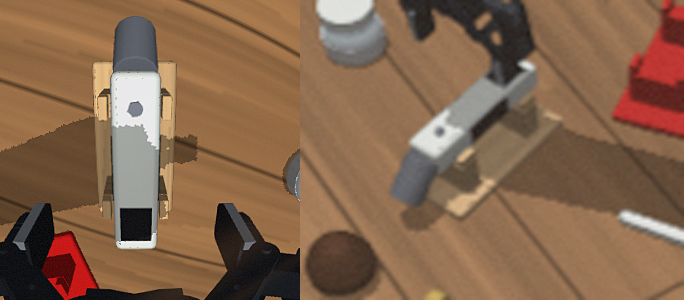

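The reader lies straight in the saddles (bar 111–160 px, foot 93–177 px), matching the picture from before the grasp, and the gripper is clear.

```bash
python3 -c "from cell import *; print(finish_job())"
```

```text
the job is handed in; nothing more can be done
None
```

I took the reader from its stand, held its lens on the middle of the long pointed leaf, then laid it back in the stand and let go. The job was handed in shortly after 14 s on the robot's clock, and no verdict was reported.

- **Aim:** I held the reader there for a bit over two seconds. By my estimate the leaf was about 62 mm ahead of the lens, square to it within my measurement. The sideways offset was 2.5–4.6 mm before a final trim of about 3 mm. An overlay on the scene picture put the predicted head and aim line on the real head and the middle of the leaf, to within about 1 px.
- **Slope estimate:** The panel's slope came out between 34° and 45° depending on which corner points I used. I settled on about 41°, so the true angle error could be a few degrees. The limit is about 14°.
- **Return:** The reader met the saddles with about 4 N at its original height. The last picture shows it centred, aligned and released as before, with the gripper well above it.
- **Easels and bystanders:** No path or force reading showed contact with anything except the reader. A before-and-after comparison of the easel area gave a mean pixel difference of about 5 (peak 36). I put that down to the arm's shadow but did not check further. I also did not separately measure the bystanders at the end.

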